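# Set the grinder's speed selector and start it

### The arm

A 7-joint arm with a two-finger parallel gripper is mounted at the origin on the work surface. World frame = base frame: x ahead of the robot, y to its left, z up, the work surface at z = 0. Lengths are in mm, angles in degrees, forces in N, time in s.
With the tool pointing down it reaches from about 425 to 875 mm from the base axis. Payload 8.4 kg.
Tool frame: the origin (TCP) lies where the fingers leave the gripper's body, on its centre line; the fingertips stand 70 mm ahead of it and the grasp point (between the pads) lies 51 mm ahead of it; z points along the fingers, y is the direction in which the jaws open and shut (so a half turn about z gives the same grasp; the last joint's range is limited). The gripper opens to 87 mm and grips with 3 to 60 N. Pads are 19 mm wide; open, the fingers measure 117 mm over their backs; the gripper's body (75 mm by 190 mm) begins 51 mm behind the grasp point.
Start: joints at [-72.548, 19.091, 2.286, 83.961, -0.768, 76.965, -3.352], TCP at [255.395, 597.696, 292.246] pointing down, gripper open.
Joint ranges: [-147.57, 147.57], [-21.85, 119.76], [-74.77, 79.35], [14.55, 137.4], [-85.83, 265.84], [4.83, 119.75], [-152.11, 152.11]. Speed limits (degrees/s): [127.2, 127.2, 159.86, 159.86, 180, 180, 180].

### API

Orientations are given as a 3x3 rotation matrix whose columns are the frame's x, y, z axes.
In Python, from cell import * gives the robot as it stands. The module is installed in compiled form; this text tells all that it offers.
- The arm moves only by the tool send_rows, never from a script. Its argument "series" is a list of rows, each a list of 3 entries, a list of its own where there are three numbers: the closure, from -1 (fully open) to 1 (shut), so that 0 is half open, then the shift along the world's x, y, z as a fraction of full scale, then the turn, a rotation vector about the world's x, y, z as a fraction of full scale. A call has 1 to 12 rows; each row shifts and turns the pose as measured when the row begins; what a row does not reach is not made up. Full scale, the value 1, is 25 mm for a shift and 0.08 rad for a turn. A row lasts 1/12 s, in which the tool goes at most 41.7 mm and 7.16 degrees, less where a joint would pass 70% of its speed; a pose out of reach is approached as far as the arm can. A call with a number of a shift or a turn outside -1 to 1 is refused whole. A call with a gripper value outside its range is refused whole. The fingers move at their own pace and stop on an object; "squeeze" is the grip in N (left out, the last holds). Time passes only in rows, so rows that do not move let the fingers close. It gives the time, the measured TCP pose, the force and the opening at its end, in the units of the state.
- sense(): the state, without advancing time (a new reading comes with each control period).
- get_image(name): name is "side" or "top" or "wrist"; returns a dict with "frame" (400x640x3 uint8, blue, green, red), "intrinsics" (3x3 intrinsics, pixels), "eye" and "attitude" of the camera in the world; the wrist camera has in their place "mount" (4x4, takes a point from camera to tool coordinates, whose origin is the TCP and whose axes are the flange's). Camera axes: x right, y down, z forward; pixel columns grow to the right and rows downward; lengths in mm; the calibration is good to about 2 mm. A picture is of the moment at which its call begins: read the wrist's pose just before it. There is no depth.
- job_done(): hands the job in, once; it reports no verdict.
Trained networks look in the newest picture that a camera, given by its name, has taken for a name from the list of things; names that differ only in an ending like _2 or _b are one class to them, and where a whole thing is asked for, a point or a joint stands for the part that bears it (a point fixed in the world has none). Each returns a list of dicts, best first, with "conf" (0 to 1); they miss things now and then, are a little off and sometimes report something else, mostly with a low value. They report only what shows in the picture. A call takes as long as a camera call.
- outline_of(camera, thing): "pixels" (400x640 bool, what is visible of it).
- mark_of(camera, thing): "location" ([x, y, z] in mm, in the coordinates of the camera as it stood for that picture, good to about 4 mm: a listed point, or the origin of a listed thing).
The state is a dict: "time": time; "q": joint angles; "dq": joint speeds; "tau": joint torques, N m; "position": TCP position; "eef_rot": TCP orientation; "force": force on the tool from outside, world axes, zero at the start; "ft_torque": the same for the moment, N m; "finger_gap": finger opening in mm.
Only numpy, scipy, OpenCV 4.12 (cv2) and the standard library are available. Lean on these libraries where they do the work, as an engineer would, in place of code of your own. Each camera call takes 0.05 s, during which the arm holds its last target.

### The job

Turn the bench grinder's speed selector with a fingertip, click by click, until its pointer rests in the click position at the blue dot, and take the finger off it. Then press the green start button right down and let it come back up. Push the selector gently and never pinch it, do not press the green button before the selector is set, and leave the red stop button and the loose things on the bench alone.

Things in the scene. Friction and masses are not known exactly. Their poses are not given: they have to be found in the camera images.
- console: fixed grey control console with a flat level dark panel, 200 mm (its x) by 320 mm (its y) by 75 mm high; origin at the centre of its underside on the bench, z up. The dial and buttons stand on its panel; it is turned about the vertical from start to start, by up to 20 degrees.
- dial_axis (a point): the vertical axis of the speed selector at panel height (75 mm above the bench), at x 0, y +60 mm in the console's frame.
- dial_pointer (a point): point on the selector's pointer line, 64 mm out from the axis at panel height (beyond the grip's end, on the ring of the dots); it turns with the selector. Nine white ticks on the panel, 30 degrees apart, mark the click positions; the dots lie just outside their ticks.
- dial_grip (a point): middle of the grip's outer part, 38 mm out from the axis and 20 mm above the panel; turns with the selector. The selector is a black hub disc, 52 mm across, 6 mm high, carrying an upright grey bar grip 14 mm wide and 66 mm long, from 20 mm behind the axis to 46 mm in front of it, between 6 and 35 mm above the panel; a white stripe on its top runs to the pointing end.
- dial (a joint): angle of the speed selector (rad), clockwise from above positive; 0 = pointer along the console's +x axis (the middle tick). Click positions every 30 degrees (0.5236 rad), -4 to +4, end stops +-2.2 rad. Leaving one takes 0.06 N m, 1 to 2 N at the grip's end; pushed past half-way (15 degrees) it snaps into the next and stays there. Starts at -1, 0 or +1 clicks (very rarely balanced between two).
- dot_blue: round blue sticker on the console's panel, 18 mm across, 2 mm high, at one of four places on a ring of radius 64 mm about the dial's axis (two or three clicks to either side of the middle position); origin at its centre on the panel. It marks the wanted selector position.
- dot_yellow: round yellow sticker on the console's panel, 18 mm across, 2 mm high, at one of four places on a ring of radius 64 mm about the dial's axis (two or three clicks to either side of the middle position); origin at its centre on the panel. Not wanted.
- dot_white: round white sticker on the console's panel, 18 mm across, 2 mm high, at one of four places on a ring of radius 64 mm about the dial's axis (two or three clicks to either side of the middle position); origin at its centre on the panel. Not wanted.
- dot_orange: round orange sticker on the console's panel, 18 mm across, 2 mm high, at one of four places on a ring of radius 64 mm about the dial's axis (two or three clicks to either side of the middle position); origin at its centre on the panel. Not wanted.
- start_top (a point): centre of the top of the green start button, 34 mm across, in a black housing on the console's panel at x -45 mm, y -100 mm in the console's frame.
- start (a joint): travel of the green start button (m): 0 up, 0.006 fully down; a spring of about 5 N at full travel brings it back up.
- stop_top (a point): centre of the top of the red stop button, 42 mm across, in a yellow housing at x +45 mm, y -100 mm in the console's frame; not to be pressed.
- stop (a joint): travel of the red stop button (m): 0 up, 0.006 fully down.
- jar_center (a point): centre of a loose amber jar with a black lid, 56 mm across, 70 mm high, standing on the bench beyond the console's +y end; leave it.
- offcut_center (a point): centre of a loose upright steel bar offcut, 32 mm across, 80 mm high, standing on the bench between robot and console; leave it.
- disc: loose dark grinding disc lying flat on the bench beyond the console's -y end, 115 mm across, 7 mm thick, with a 22 mm bore; origin at the centre of its underside; leave it.

How it is judged (in metres and radians):
On the way, in this order (a step that is already met when the one before it is completed fails the run):
1. the selector rests in the click position at the blue dot, with the fingers off it (horizontal distance between dial_pointer and dot_blue below 0.01 m and contact force between the fingers and dial below 0.1 N), for 0.3 s.
2. the green start button is pressed down with the selector set (value of joint start above 0.0045 m and horizontal distance between dial_pointer and dot_blue below 0.01 m), for 0.05 s.
At the end, for the whole second after the job is handed in: The selector's pointer point lies within 10 mm of the blue dot's centre (about 9 degrees) and at rest, and both buttons are up again (under 1.5 mm) (horizontal distance between dial_pointer and dot_blue below 0.01 m and velocity of joint dial between -0.1 and 0.1 rad/s and value of joint each of start, stop below 0.0015 m); the robot touches nothing.
It fails at once if the start button is pressed (2 mm) while the selector is not at the blue dot (value of joint start above 0.002 m and not (horizontal distance between dial_pointer and dot_blue below 0.01 m)).
It fails at once if the stop button is pressed (2 mm) (value of joint stop above 0.002 m).
It fails at once if the selector is pinched or shoved: more than 20 N from the fingers (contact force between the fingers and dial above 20 N).
It fails at once if a loose thing is moved more than 12 mm (distance of any of jar_center, offcut_center, disc from where it was at the start of the episode above 0.012 m).
It also fails if it takes over 64 s, if anything falls off the work surface, if the arm or the gripper's body presses on something with over 40 N, if the wrist force passes 120 N, or if a joint passes its speed limit or range.

## Working session

There is one attempt and no reset: what is moved stays moved. The work goes in short steps, Python scripts to look and compute and a tool call to move; the robot and the scene stay as the last step left them, time stands still between calls to the robot, and variables do not carry over. Pictures are saved under pics/ and viewed, and the job is handed in when it is done.

Besides the shell and the picture viewer there is one more tool, called after ">>>" as name([rows], argument=value, ...), one row to a line, values as JSON. send_rows: Moves the arm, as the interface text tells. Its arguments: {"type":"object","properties":{"series":{"type":"array"},"squeeze":{"type":"number"}},"required":["series"]}

```bash
mkdir -p pics; cat > h.py <<'E'
from cell import *
import numpy as np, cv2
def world(cam,im,p):
    return np.array(im['attitude'])@np.array(p)+np.array(im['eye'])
def ray(im,u,v,z):
    K=np.array(im['intrinsics']);R=np.array(im['attitude']);e=np.array(im['eye']).ravel()
    d=R@np.linalg.inv(K)@np.array([u,v,1.]);return e+d*(z-e[2])/d[2]
E
python3 - <<'E'
from h import *
s=sense();print({k:np.round(v,2).tolist() for k,v in s.items()})
for c in ['side','top']:
    im=get_image(c);cv2.imwrite(f'pics/{c}0.png',im['frame'])
    print(c,np.round(im['eye'],1).tolist(),np.round(im['attitude'],3).tolist(),np.round(im['intrinsics'],1).tolist())
    for t in ['console','dial_axis','dial_pointer','dial_grip','dot_blue','start_top','stop_top','jar_center','offcut_center','disc']:
        r=mark_of(c,t)
        for d in r[:2]: print(t,round(d['conf'],2),np.round(world(c,im,d['location']),1))
E
```

```text
{'time': 0.0, 'q': [-72.55, 19.13, 2.28, 84.01, -0.77, 76.97, -3.35], 'dq': [0.02, 0.04, 0.06, 0.07, 0.07, -0.02, -0.03], 'tau': [-0.0, -65.64, 1.34, -40.38, -0.06, 0.04, 0.0], 'position': [255.28, 597.37, 291.35], 'eef_rot': [[-0.92, 0.39, -0.0], [0.39, 0.92, -0.0], [-0.0, -0.0, -1.0]], 'force': [0.38, -0.53, 0.56], 'ft_torque': [0.05, -0.01, 0.02], 'finger_gap': 87.06}
side [362.1, -550.8, 841.9] [[0.96, -0.206, 0.188], [-0.279, -0.735, 0.618], [0.011, -0.646, -0.763]] [[472.1, 0.0, 321.0], [0.0, 472.1, 199.5], [0.0, 0.0, 1.0]]
console 0.65 [603.4   4.9  -2.9]
console 0.26 [564.8 249.7  32. ]
dial_axis 0.92 [591.2  61.1  75.3]
dial_pointer 0.48 [680.4 -81.8  96. ]
dial_grip 0.67 [616.4  91.6  94. ]
dial_grip 0.22 [610.   -1.1  78.5]
dot_blue 0.37 [571.8 124.1  75.4]
start_top 0.7 [ 591.8 -102.8  103. ]
stop_top 0.57 [679.2 -82.1  95.7]
stop_top 0.45 [ 593.5 -103.   100.3]
jar_center 0.92 [565.8 247.4  33.4]
offcut_center 0.87 [ 493.4 -120.6   40.3]
offcut_center 0.49 [636.9  20.6  74.2]
disc 0.35 [638.7  19.5  75. ]
top [435.6, 45.0, 1134.8] [[-0.022, -0.993, 0.118], [-0.999, 0.025, 0.023], [-0.026, -0.117, -0.993]] [[418.3, 0.0, 321.5], [0.0, 418.3, 201.4], [0.0, 0.0, 1.0]]
console 0.74 [604.7   8.    3.2]
dial_axis 0.76 [589.2  68.9  72.4]
dial_pointer 0.92 [632.9 108.3  73.5]
dial_pointer 0.63 [571.6 123.1  73.6]
dial_grip 0.66 [614.2  91.4  92.5]
dial_grip 0.47 [ 674.3 -217.6   -1.8]
dot_blue 0.6 [571.9 124.8  72.4]
start_top 0.58 [629.8 110.3  71.1]
start_top 0.53 [ 590.3 -103.6   95. ]
stop_top 0.63 [676.5 -74.7  97. ]
jar_center 0.83 [561.  247.   33.6]
jar_center 0.24 [603.8 128.6  75. ]
disc 0.7 [ 673.3 -217.7   -1.2]
disc 0.33 [ 490.5 -112.3   36.6]
```

View pics/side0.png

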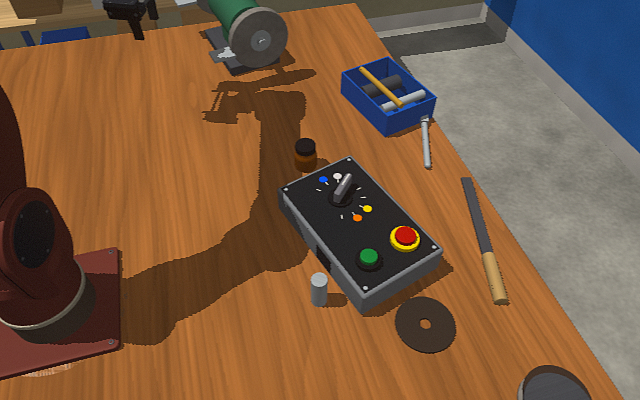

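```bash
python3 - <<'E'
import cv2
a=cv2.imread('pics/top0.png');cv2.imwrite('pics/top0c.png',cv2.resize(a[80:230,230:430],None,fx=4,fy=4,interpolation=cv2.INTER_CUBIC))
E
```

```text
(no output)
```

View pics/top0.png

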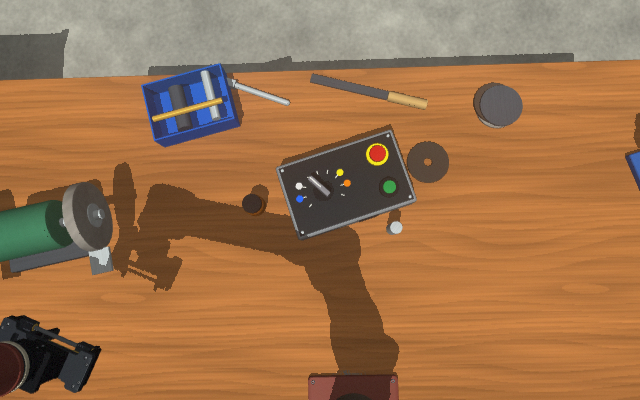

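View pics/top0c.png

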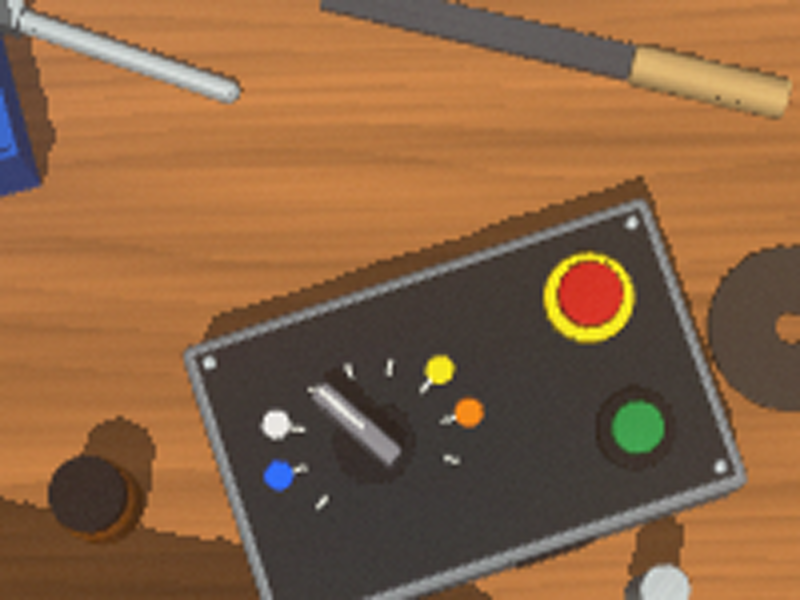

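The console is turned about +18° from above. The pointer is at click -1, and the blue dot is the second tick from it counter-clockwise (click -3). In the top crop, blue is at (279,476) and the grip tip at (318,388). Next I'll fit the console pose from the coloured blobs.

```bash
cat > fit.py <<'E'
from h import *
from scipy.optimize import least_squares
def blobs(f,box):
    hsv=cv2.cvtColor(f,cv2.COLOR_BGR2HSV).astype(int);H,S,V=hsv[...,0],hsv[...,1],hsv[...,2]
    x0,y0,x1,y1=box;o={}
    b=np.zeros(H.shape,bool);b[y0:y1,x0:x1]=1
    M={'blue':(H>105)&(H<125)&(S>120),'orange':(H>10)&(H<18)&(S>200)&(V>200),'yellow':(H>24)&(H<34)&(S>150)&(V>150),'green':(H>50)&(H<80)&(S>120),'red':((H<6)|(H>174))&(S>150)&(V>120)}
    for k,m in M.items():
        n,l,st,c=cv2.connectedComponentsWithStats((m&b).astype(np.uint8))
        if n<2: continue
        # orange/yellow: choose best
        order=sorted(range(1,n),key=lambda i:-st[i,4]); o[k]=[(tuple(np.round(c[i],1)),int(st[i,4])) for i in order[:3]]
    return o
if __name__=='__main__':
    obs=[]
    for c,box in [('top',(270,125,420,240)),('side',(278,155,445,312))]:
        im=get_image(c);b=blobs(im['frame'],box)
        for k in b: print(c,k,b[k],[np.round(ray(im,*p[0],{'green':97,'red':100}.get(k,77)),1)[:2].tolist() for p in b[k]])
E
python3 fit.py
```

```text
top blue [((np.float64(299.1), np.float64(198.3)), 45)] [[570.4, 126.4]]
top orange [((np.float64(346.6), np.float64(182.5)), 33)] [[608.1, 4.2]]
top yellow [((np.float64(376.5), np.float64(154.9)), 157), ((np.float64(339.4), np.float64(172.0)), 39)] [[677.9, -74.7], [635.8, 21.8]]
top green [((np.float64(388.9), np.float64(186.4)), 133)] [[592.2, -100.3]]
top red [((np.float64(377.1), np.float64(152.9)), 186)] [[677.7, -73.8]]
side blue [((np.float64(322.8), np.float64(179.0)), 51), ((np.float64(366.5), np.float64(204.0)), 4), ((np.float64(400.5), np.float64(225.0)), 4)] [[571.3, 124.4], [639.9, 30.8], [687.8, -40.3]]
side orange [((np.float64(357.0), np.float64(217.4)), 46), ((np.float64(398.0), np.float64(228.2)), 5), ((np.float64(412.5), np.float64(229.5)), 4)] [[608.9, 2.2], [679.8, -46.5], [706.8, -57.5]]
side yellow [((np.float64(403.1), np.float64(241.1)), 178), ((np.float64(367.2), np.float64(208.1)), 47), ((np.float64(400.0), np.float64(226.0)), 3)] [[677.4, -78.9], [637.5, 19.8], [685.8, -42.4]]
side green [((np.float64(368.4), np.float64(256.3)), 248)] [[592.8, -105.9]]
side red [((np.float64(405.1), np.float64(234.6)), 261)] [[677.6, -79.9]]
```

>>> send_rows([
  [1,[0.7,-0.97,0],[0,0,-0.36]],
  [1,[0.7,-0.97,0],[0,0,-0.36]],
  [1,[0.7,-0.97,0],[0,0,-0.36]],
  [1,[0.7,-0.97,0],[0,0,-0.36]],
  [1,[0.7,-0.97,0],[0,0,-0.36]],
  [1,[0.7,-0.97,0],[0,0,-0.36]],
  [1,[0.7,-0.97,0],[0,0,-0.36]],
  [1,[0.7,-0.97,0],[0,0,-0.36]],
  [1,[0.7,-0.97,0],[0,0,-0.36]],
  [1,[0.7,-0.97,0],[0,0,-0.36]],
  [1,[0.7,-0.97,0],[0,0,-0.36]],
  [1,[0.7,-0.97,0],[0,0,-0.36]],
], squeeze=10)

```text
time: 2.2
position: [465.0, 298.8, 292.3]
eef_rot: [[-0.731, 0.682, -0.001], [0.682, 0.731, 0.006], [0.005, 0.003, -1.0]]
force: [0.9, 0.4, 1.4]
finger_gap: 14.6
```

>>> send_rows([
  [1,[0.73,-0.96,0],[0,0,0]],
  [1,[0.73,-0.96,0],[0,0,0]],
  [1,[0.73,-0.96,0],[0,0,0]],
  [1,[0.73,-0.96,0],[0,0,0]],
  [1,[0.73,-0.96,0],[0,0,0]],
  [1,[0.73,-0.96,0],[0,0,0]],
  [1,[0.73,-0.96,0],[0,0,0]],
  [1,[0.73,-0.96,0],[0,0,0]],
  [1,[0.73,-0.96,0],[0,0,0]],
  [1,[0.73,-0.96,0],[0,0,0]],
  [1,[0,0,-1],[0,0,0]],
  [1,[0,0,-1],[0,0,0]],
])

```text
time: 3.2
position: [660.0, 37.0, 249.1]
eef_rot: [[-0.725, 0.689, 0.013], [0.689, 0.725, 0.006], [-0.005, 0.014, -1.0]]
force: [-0.5, 0.3, -0.9]
finger_gap: 0.6
```

```bash
cat > look.py <<'E'
from h import *
import sys
n=sys.argv[1]; s=sense(); print(np.round(s['position'],1),np.round(s['eef_rot'],3).tolist(),np.round(s['force'],2),s['time'])
w=get_image('wrist'); cv2.imwrite(f'pics/w{n}.png',w['frame'])
i=get_image('side'); cv2.imwrite(f'pics/s{n}.png',cv2.resize(i['frame'][140:320,270:450],None,fx=3,fy=3,interpolation=cv2.INTER_CUBIC))
if n=='1': print(np.round(w['mount'],3).tolist(),np.round(w['intrinsics'],1).tolist())
E
python3 look.py 1
```

```text
[660.   37.  249.1] [[-0.725, 0.689, 0.013], [0.689, 0.725, 0.006], [-0.005, 0.014, -1.0]] [-0.54  0.3  -0.88] 3.2
[[0.001, -0.96, -0.278, 76.214], [1.0, 0.0, 0.001, 0.535], [-0.001, -0.278, 0.96, -91.376], [0.0, 0.0, 0.0, 1.0]] [[320.1, 0.0, 320.6], [0.0, 320.1, 201.7], [0.0, 0.0, 1.0]]
```

View pics/w1.png

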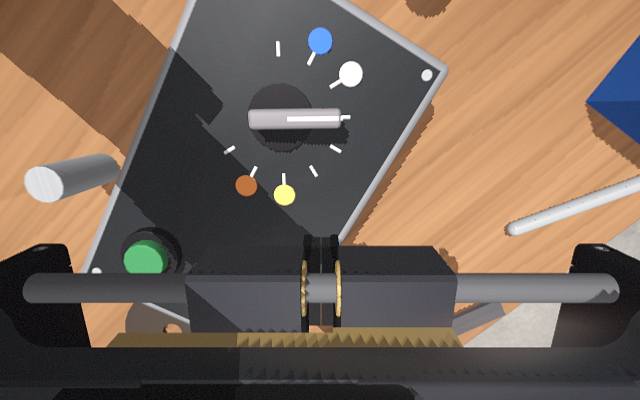

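View pics/s1.png

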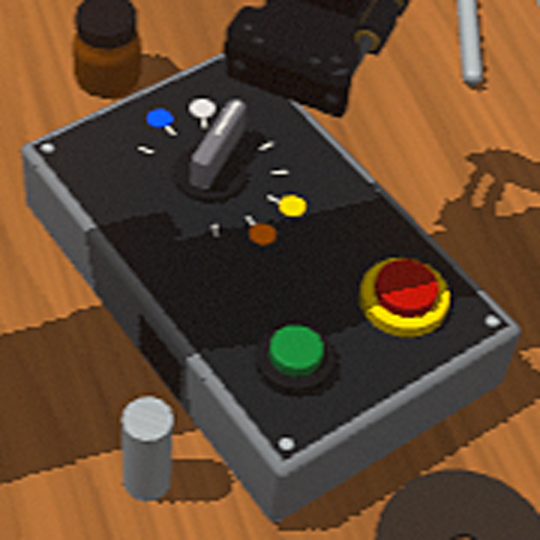

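The wrist view shows the grip level at rows 108–130, its tip at (341,117), and the blue dot at (320,41), two ticks further on. I'll lower to fingertip height, still well clear of the grip.

>>> send_rows([
  [1,[-0.2,0.3,-0.8],[0,0,0]],
  [1,[-0.2,0.3,-0.8],[0,0,0]],
  [1,[-0.2,0.3,-0.8],[0,0,0]],
  [1,[0,0,-0.7],[0,0,0]],
  [1,[0,0,-0.4],[0,0,0]],
  [1,[0,0,0],[0,0,0]],
  [1,[0,0,0],[0,0,0]],
])

```text
time: 3.88
position: [643.5, 64.7, 163.6]
eef_rot: [[-0.728, 0.685, 0.012], [0.685, 0.728, 0.008], [-0.003, 0.014, -1.0]]
force: [0.4, -0.3, 0.6]
finger_gap: 0.8
```

>>> send_rows([
  [1,[-0.11,0.1,0],[0,0,0]],
  [1,[-0.11,0.1,0],[0,0,0]],
  [1,[-0.11,0.1,0],[0,0,0]],
  [1,[-0.1,0.09,-0.05],[0,0,0]],
  [1,[-0.05,0.05,0],[0,0,0]],
  [1,[0,0,0],[0,0,0]],
])

```text
time: 4.38
position: [632.7, 77.0, 168.2]
eef_rot: [[-0.728, 0.685, 0.019], [0.686, 0.728, 0.01], [-0.007, 0.02, -1.0]]
force: [0.5, 0.6, 0.1]
finger_gap: 0.2
```

```bash
python3 look.py 2
```

```text
[632.7  77.  168.2] [[-0.728, 0.685, 0.019], [0.686, 0.728, 0.01], [-0.007, 0.02, -1.0]] [0.51 0.61 0.1 ] 4.3833
```

View pics/w2.png

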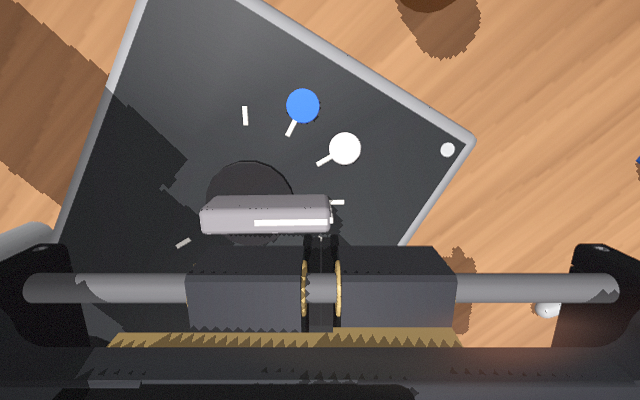

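View pics/s2.png

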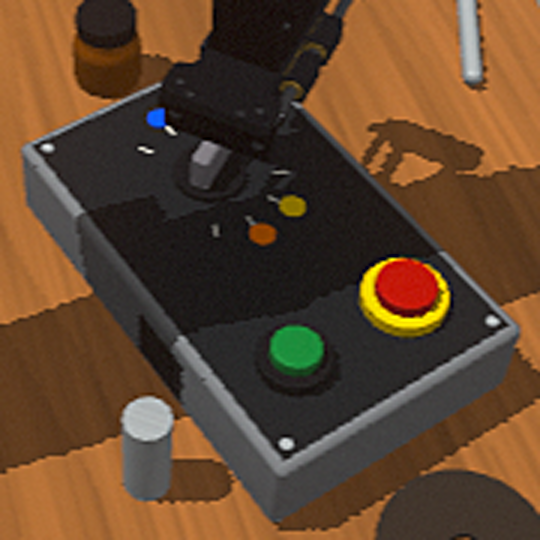

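>>> send_rows([
  [1,[0,0,-0.25],[-0.12,0.24,0]],
  [1,[-0.12,0.11,-0.1],[0,0,0]],
  [1,[-0.05,0.1,-0.05],[0,0,0.8]],
  [1,[-0.05,0.1,-0.05],[0,0,0.8]],
  [1,[-0.06,0.1,-0.04],[0,0,0.8]],
])

```text
time: 4.9
position: [626.5, 85.8, 154.2]
eef_rot: [[-0.847, 0.532, -0.001], [0.532, 0.847, -0.003], [-0.0, -0.003, -1.0]]
force: [1.7, -1.7, 1.5]
finger_gap: 0.3
```

>>> send_rows([
  [1,[-0.07,0.09,0.12],[0,0,0.7]],
  [1,[-0.07,0.09,0.03],[0,0,0.7]],
  [1,[-0.08,0.08,0],[0,0,0.7]],
  [1,[-0.08,0.08,0],[0,0,0.7]],
])

```text
time: 5.23
position: [618.3, 94.6, 155.3]
eef_rot: [[-0.947, 0.32, -0.003], [0.32, 0.947, -0.006], [0.001, -0.007, -1.0]]
force: [-0.3, 0.0, -0.5]
finger_gap: 0.6
```

```bash
python3 look.py 3
```

```text
[618.3  94.6 155.3] [[-0.947, 0.32, -0.003], [0.32, 0.947, -0.006], [0.001, -0.007, -1.0]] [-0.26  0.05 -0.49] 5.2333
```

View pics/w3.png

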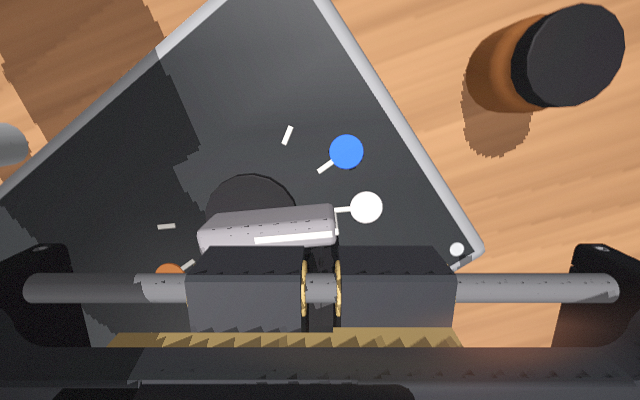

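The first click is done: the pointer is now at the white tick, with the white dot at (366,207). Now the second click.

>>> send_rows([
  [1,[-0.09,0.08,0.03],[0,0,0.7]],
  [1,[-0.09,0.07,0.03],[0,0,0.7]],
  [1,[-0.1,0.06,0.02],[0,0,0.8]],
  [1,[-0.1,0.06,0],[0,0,0.8]],
  [1,[-0.11,0.05,0],[0,0,0.8]],
])

```text
time: 5.75
position: [607.4, 101.8, 156.0]
eef_rot: [[-1.0, 0.026, 0.001], [0.026, 1.0, -0.009], [-0.001, -0.009, -1.0]]
force: [2.1, 0.6, 1.1]
finger_gap: 0.3
```

>>> send_rows([
  [1,[-0.11,0.04,0],[0,0,0.7]],
  [1,[-0.11,0.04,0],[0,0,0.7]],
  [1,[-0.09,0.03,0],[0,0,0.5]],
])

```text
time: 6.0
position: [599.9, 104.4, 155.3]
eef_rot: [[-0.992, -0.127, 0.002], [-0.127, 0.992, -0.009], [-0.001, -0.009, -1.0]]
force: [0.4, -0.1, 0.1]
finger_gap: 0.4
```

```bash
python3 look.py 4
```

```text
[599.9 104.4 155.3] [[-0.992, -0.127, 0.002], [-0.127, 0.992, -0.009], [-0.001, -0.009, -1.0]] [ 0.35 -0.12  0.12] 6.0
```

View pics/w4.png

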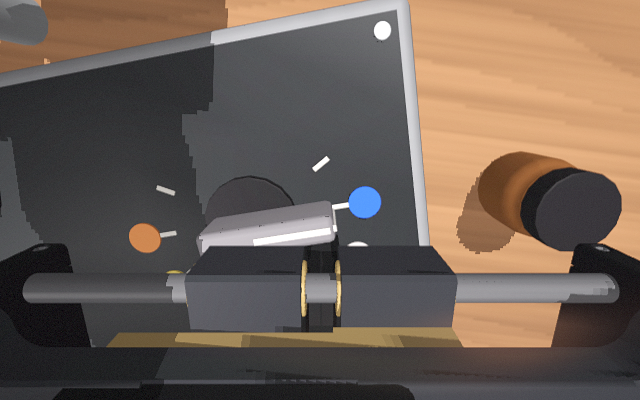

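The pointer is now at the blue dot (365,202). I'll back off away from the grip, then rise.

>>> send_rows([
  [1,[0.3,0.09,0],[0,0,0]],
  [1,[0.5,0.1,0],[0,0,0]],
  [1,[0.5,0,0.2],[0,0,0]],
  [1,[0,0,0.8],[0,0,0]],
  [1,[0,0,0.9],[0,0,0]],
  [1,[0,0,0.9],[0,0,0]],
  [1,[0,0,0.9],[0,0,0]],
  [1,[0,0,0],[0,0,0]],
  [1,[0,0,0],[0,0,0]],
])

```text
time: 6.85
position: [637.5, 109.5, 248.7]
eef_rot: [[-0.995, -0.101, -0.002], [-0.101, 0.995, -0.011], [0.003, -0.011, -1.0]]
force: [-0.3, -0.3, -0.6]
finger_gap: 0.3
```

```bash
python3 look.py 5
```

```text
[637.5 109.5 248.7] [[-0.995, -0.101, -0.002], [-0.101, 0.995, -0.011], [0.003, -0.011, -1.0]] [-0.28 -0.26 -0.56] 6.85
```

View pics/w5.png

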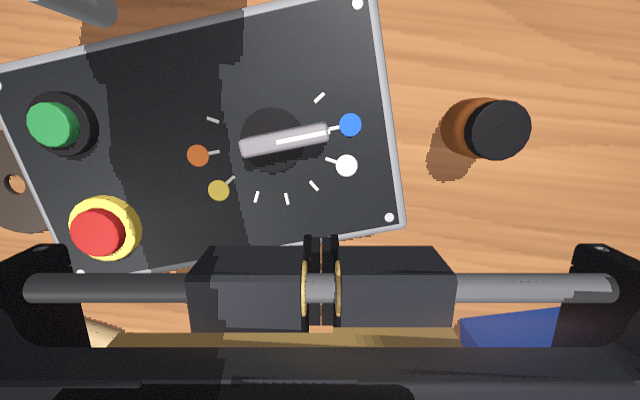

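View pics/s5.png

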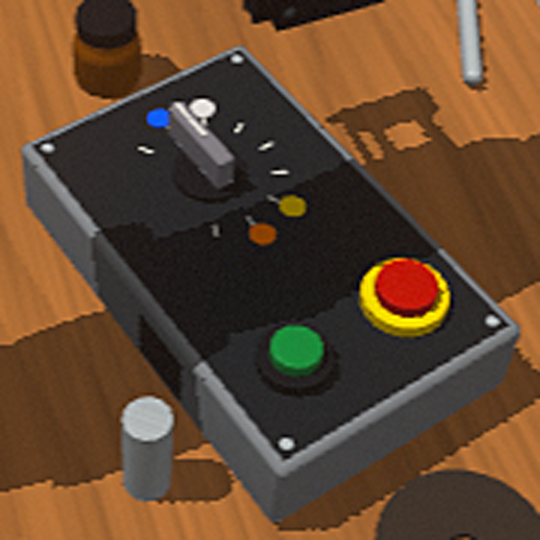

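The side and wrist views both show the selector resting at the blue dot with the finger clear. Next I'll move over the green button.

>>> send_rows([
  [1,[-0.18,-0.85,0],[0,0,0]],
  [1,[-0.18,-0.85,0],[0,0,0]],
  [1,[-0.18,-0.85,0],[0,0,0]],
  [1,[-0.18,-0.85,0],[0,0,0]],
  [1,[-0.18,-0.85,0],[0,0,0]],
  [1,[-0.18,-0.85,-0.1],[0,0,0]],
  [1,[-0.18,-0.85,-0.1],[0,0,0]],
  [1,[-0.18,-0.85,-0.1],[0,0,0]],
  [1,[-0.18,-0.8,-0.1],[0,0,0]],
  [1,[0,-0.2,-0.1],[0,0,0]],
  [1,[0,0,0],[0,0,0]],
  [1,[0,0,0],[0,0,0]],
])

```text
time: 7.95
position: [590.4, -90.9, 221.6]
eef_rot: [[-0.995, -0.096, -0.02], [-0.096, 0.995, -0.013], [0.022, -0.011, -1.0]]
force: [0.1, -0.0, -0.4]
finger_gap: 0.2
```

```bash
python3 look.py 6; cat > tri.py <<'E'
from h import *
from fit import blobs
rays=[]
s=sense();w=get_image('wrist')
T=np.eye(4);T[:3,:3]=s['eef_rot'];T[:3,3]=s['position'];M=T@np.array(w['mount'])
w['attitude']=M[:3,:3];w['eye']=M[:3,3]
for c,box in [('top',(370,165,420,240)),('side',(350,235,385,270)),('wrist',(0,0,640,245))]:
    im=w if c=='wrist' else get_image(c)
    b=blobs(im['frame'],box).get('green')
    if b: print(c,b[0],[np.round(ray(im,*b[0][0],z),1)[:2].tolist() for z in (90,95,100,105)])
E
python3 tri.py
```

```text
[590.4 -90.9 221.6] [[-0.995, -0.096, -0.02], [-0.096, 0.995, -0.013], [0.022, -0.011, -1.0]] [ 0.14 -0.04 -0.37] 7.95
side ((np.float64(368.2), np.float64(256.7)), 241) [[594.3, -102.5], [592.7, -105.4], [591.2, -108.4], [589.6, -111.4]]
wrist ((np.float64(304.2), np.float64(220.5)), 1445) [[592.8, -102.7], [591.1, -102.6], [589.4, -102.4], [587.7, -102.3]]
```

View pics/w6.png

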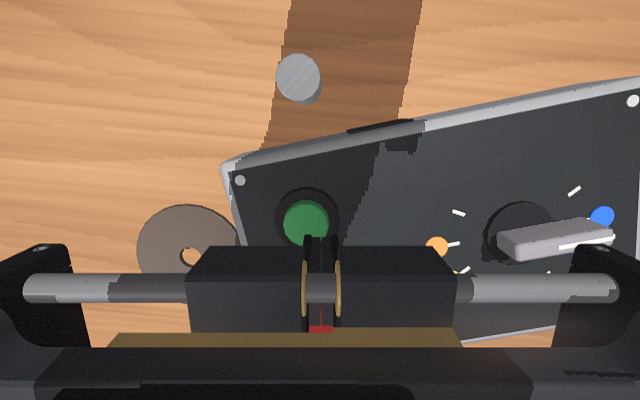

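>>> send_rows([
  [1,[0.1,-0.4,-0.3],[0.16,-0.25,0]],
  [1,[0,-0.05,-0.6],[0,0,0]],
  [1,[0,0,-0.5],[0,0,0]],
  [1,[0,0,0],[0,0,0]],
  [1,[0,0,0],[0,0,0]],
])

```text
time: 8.62
position: [595.7, -96.8, 188.1]
eef_rot: [[-0.994, -0.105, 0.006], [-0.105, 0.994, 0.002], [-0.006, 0.002, -1.0]]
force: [-0.1, -0.0, -0.1]
finger_gap: 0.5
```

>>> send_rows([
  [1,[-0.1,-0.22,-0.3],[0,0,0]],
  [1,[0,0,-0.25],[0,0,0]],
  [1,[0,0,-0.1],[0,0,0]],
  [1,[0,0,0],[0,0,0]],
])

```text
time: 8.95
position: [594.0, -101.6, 172.3]
eef_rot: [[-0.994, -0.108, 0.008], [-0.107, 0.994, 0.002], [-0.008, 0.001, -1.0]]
force: [0.1, -0.1, 0.6]
finger_gap: 0.3
```

```bash
python3 look.py 7
```

```text
[ 594.  -101.6  172.3] [[-0.994, -0.108, 0.008], [-0.107, 0.994, 0.002], [-0.008, 0.001, -1.0]] [ 0.07 -0.11  0.6 ] 8.95
```

View pics/s7.png

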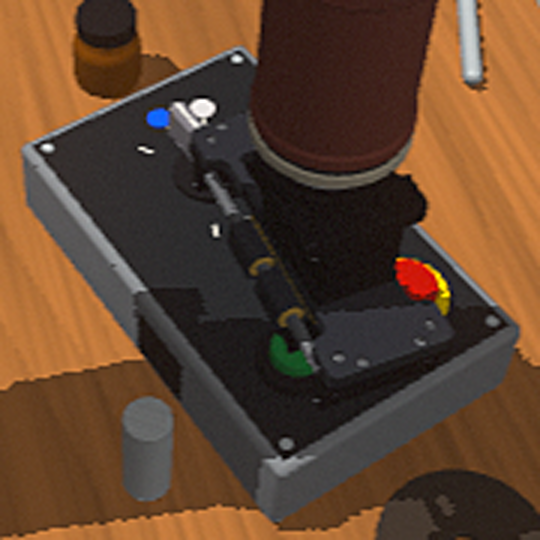

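View pics/w7.png

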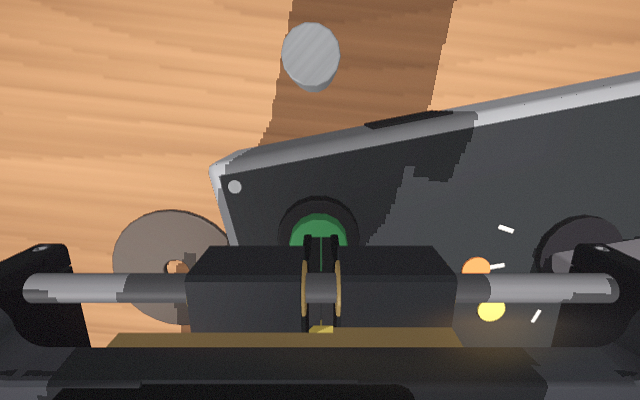

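The finger is centred above the green button (319,235 in the wrist view). I'll press in small steps while watching the force.

>>> send_rows([
  [1,[0,0,-0.15],[0,0,0]],
  [1,[0,0,-0.1],[0,0,0]],
  [1,[0,0,-0.1],[0,0,0]],
])

```text
time: 9.3
position: [594.9, -101.4, 164.7]
eef_rot: [[-0.994, -0.108, 0.01], [-0.108, 0.994, 0.003], [-0.011, 0.001, -1.0]]
force: [-1.0, 0.6, 2.2]
finger_gap: 0.2
```

>>> send_rows([
  [1,[0,0,-0.1],[0,0,0]],
  [1,[0,0,-0.1],[0,0,0]],
])

```text
time: 9.47
position: [595.1, -101.5, 160.6]
eef_rot: [[-0.994, -0.108, 0.011], [-0.108, 0.994, 0.003], [-0.011, 0.002, -1.0]]
force: [-14.1, 1.5, 36.4]
finger_gap: 0.7
```

>>> send_rows([
  [1,[0,0,0],[0,0,0]],
])

```text
time: 9.55
position: [595.0, -101.5, 161.4]
eef_rot: [[-0.994, -0.108, 0.011], [-0.108, 0.994, 0.003], [-0.011, 0.002, -1.0]]
force: [-4.8, 0.1, 4.5]
finger_gap: 0.9
```

>>> send_rows([
  [1,[0,0,-0.05],[0,0,0]],
  [1,[0,0,-0.03],[0,0,0]],
])

```text
time: 9.72
position: [595.1, -101.6, 161.2]
eef_rot: [[-0.994, -0.107, 0.011], [-0.107, 0.994, 0.004], [-0.012, 0.003, -1.0]]
force: [-5.3, 1.3, 10.1]
finger_gap: 0.2
```

```bash
python3 look.py 8
```

```text
[ 595.1 -101.6  161.2] [[-0.994, -0.107, 0.011], [-0.107, 0.994, 0.004], [-0.012, 0.003, -1.0]] [-5.3   1.3  10.07] 9.7167
```

View pics/w8.png

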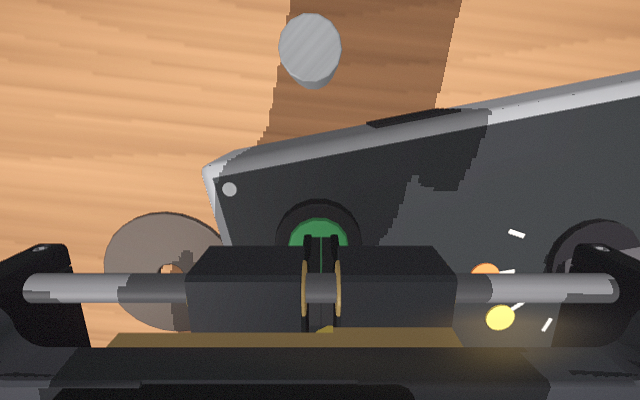

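View pics/s8.png

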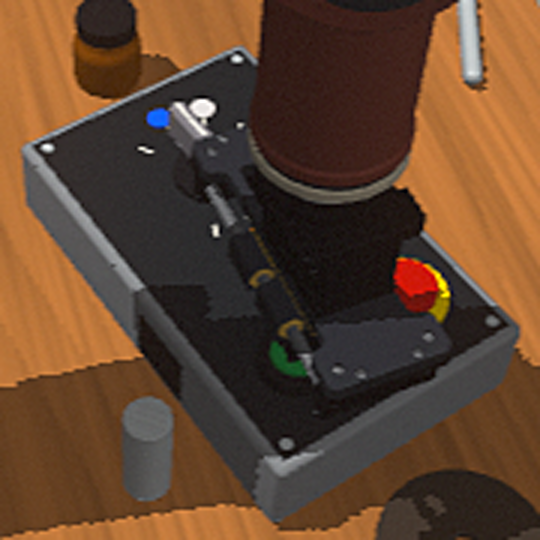

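Force climbs steeply at about 161 mm against the 5 N spring, so the button has bottomed out. Lifting off now.

>>> send_rows([
  [1,[0,0,0.3],[0,0,0]],
  [1,[0,0,0.7],[0,0,0]],
  [1,[0,0,0.9],[0,0,0]],
  [1,[0,0,0.9],[0,0,0]],
  [1,[0,0,0.9],[0,0,0]],
  [1,[-0.7,0,0.9],[0,0,0]],
  [1,[-0.9,0,0.5],[0,0,0]],
  [1,[-0.9,0,0],[0,0,0]],
  [1,[-0.9,0,0],[0,0,0]],
  [1,[-0.5,0,0],[0,0,0]],
  [1,[0,0,0],[0,0,0]],
  [1,[0,0,0],[0,0,0]],
])

```text
time: 10.82
position: [494.1, -101.5, 295.7]
eef_rot: [[-0.994, -0.107, 0.015], [-0.107, 0.994, 0.004], [-0.016, 0.002, -1.0]]
force: [-0.0, 0.1, 0.3]
finger_gap: 0.5
```

```bash
python3 look.py 9; python3 tri.py; python3 - <<'E'
from h import *
im=get_image('top');cv2.imwrite('pics/top9.png',cv2.resize(im['frame'][80:230,230:430],None,fx=4,fy=4))
E
```

```text
[ 494.1 -101.5  295.7] [[-0.994, -0.107, 0.015], [-0.107, 0.994, 0.004], [-0.016, 0.002, -1.0]] [-0.03  0.13  0.29] 10.8167
top ((np.float64(388.9), np.float64(186.5)), 106) [[593.0, -101.3], [592.2, -100.6], [591.5, -99.9], [590.7, -99.2]]
side ((np.float64(368.4), np.float64(256.3)), 244) [[594.9, -101.7], [593.4, -104.7], [591.8, -107.7], [590.3, -110.7]]
wrist ((np.float64(304.0), np.float64(239.0)), 1) [[548.7, -111.6], [546.5, -111.6], [544.2, -111.6], [542.0, -111.6]]
```

View pics/s9.png

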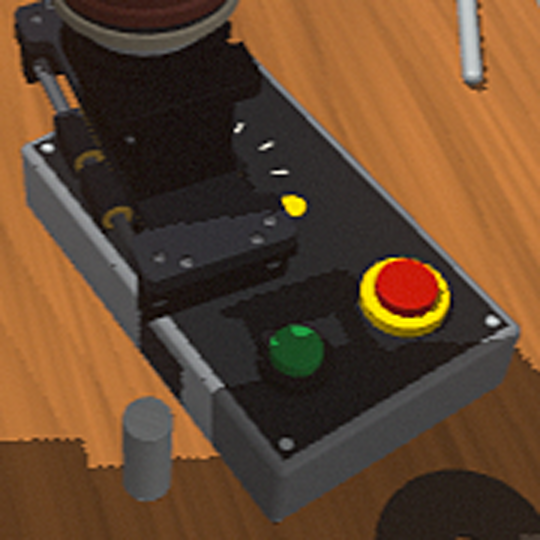

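View pics/top9.png

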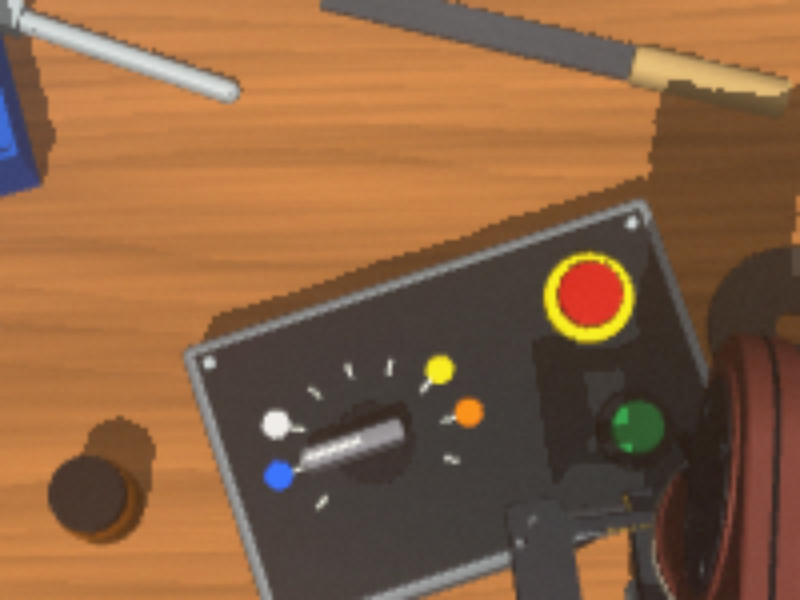

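The selector points at the blue dot (279,476 in the crop). The green button sits at the same pixel as before the press, (388.9,186.5), so it is back up. Nothing else has moved, and the force reads about zero.

```bash
python3 -c "
from cell import *
print(job_done())"
```

```text
the job is handed in; nothing more can be done
None
```

The job is done and handed in; no verdict came back. I turned the selector two clicks counter-clockwise with the closed fingertips, from click -1 to the blue dot at click -3. I backed the finger off, then pressed the green button to its stop and let it up.

**Selector:** the top view afterwards shows the pointer at the blue dot. Force on the tool was about 2–3 N in the readings between moves.

**Green button:** I took the press as complete from force and height, since the travel itself can't be read. The force rose steeply at a TCP height of about 161 mm, roughly 5 mm below first contact. The first press peaked at a 36 N vertical reading, far more than the 5 N spring needs but under the 120 N wrist limit. In the top view the button is at the same pixel as before the press, so it is back up.

**Clearances:** the stop button and the jar look unchanged in the last pictures. The offcut is unchanged in the side view, and the disc is partly hidden by the arm. The arm is clear, with about 0 N on the tool, and finished at 10.8 s of the allowed 64 s.

**Disagreements:**
- The top and side cameras differed by up to 5 mm in the button's y position.
- The last wrist-camera green reading was a single stray pixel, so I ignored it.

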